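# Bring the tall spice jar to the open front of the carousel and hold it there

### The arm

A 6-joint arm with a two-finger parallel gripper is mounted at the origin on the work surface. World frame = base frame: x ahead of the robot, y to its left, z up, the work surface at z = 0. Lengths are in m, angles in rad, forces in N, time in s.
With the tool pointing down it reaches from about 0.35 to 0.975 m from the base axis. Payload 4.9 kg.
Tool frame: the origin (TCP) lies midway between the tips of the shut fingers; the grasp point (between the pads) lies 19 mm behind it; z points along the fingers, y is the direction in which the jaws open and shut (so a half turn about z gives the same grasp; the last joint's range is limited). The gripper opens to 85 mm and grips with 20 to 120 N. Pads are 22 mm wide; open, the fingers measure 114 mm over their backs; the gripper's body (76 mm by 85 mm) begins 54 mm behind the grasp point. The pads swing forward as they close: fully open they stand 13 mm farther back than shut.
Start: joints at [1.145, 0.053, 1.613, -0, 1.476, -0.119], TCP at [0.189, 0.596, 0.231] pointing down, gripper open.
Joint ranges: [-3.01, 3.01], [-1.01, 2.22], [0.06, 2.58], [-1.02, 4.17], [0.09, 2.62], [-3.14, 3.14]. Speed limits (rad/s): [2.57, 2.57, 3.14, 3.14, 3.14, 3.14].

### API

Orientations are given as a unit quaternion [w, x, y, z].
In Python, from plant import state, grab_frame, camera_params, job_done, boxes_of gives the robot as it stands.
- The arm moves only by the tool step_arm, never from a script. Its argument "steps" is a list of rows, each a list of 4 numbers: the shift along the tool's x, y, z in mm, then the turn about the tool's z in degrees. A call has 1 to 8 rows; each row shifts and turns the pose as measured when the row begins, along the tool's axes as they then stand; what a row does not reach is not made up. A row lasts 1/10 s, in which the tool goes at most 50 mm and 8.59 degrees, less where a joint would pass 70% of its speed; a pose out of reach is approached as far as the arm can. A call is refused whole if a number of a shift passes 50 or a number of a turn 8.59, either way. A call with a gripper value outside its range is refused whole. "claw" is the opening in per cent of the stroke, from 0 (shut) to 100 (fully open), set as the call begins (left out, the last holds). The fingers move at their own pace and stop on an object; the grip force is fixed at half the most. Time passes only in rows, so rows that do not move let the fingers close. It gives the time, the measured TCP pose, the force and the opening at its end, in the units of the state.
- state(): the state, without advancing time (a new reading comes with each control period).
- grab_frame(name): name is "scene" or "top"; returns (picture, depth): 400x640x3 uint8, red, green, blue; 400x640 float32, m along the optical axis (not along the pixel's ray), 0 where there is no reading.
- camera_params(name): a dict with "mtx" (3x3 intrinsics, pixels), "extrinsics" (4x4, takes a point from camera to world coordinates). Camera axes: x right, y down, z forward; pixel columns grow to the right and rows downward; lengths in m; the calibration is good to about 2 mm. A picture is of the moment at which its call begins. camera_params takes no time and is no camera call.
- job_done(): hands the job in, once; it reports no verdict.
Trained networks look in the newest picture that a camera, given by its name, has taken for a name from the list of things; names that differ only in an ending like _2 or _b are one class to them, and where a whole thing is asked for, a point or a joint stands for the part that bears it (a point fixed in the world has none). Each returns a list of dicts, best first, with "p" (0 to 1); they miss things now and then, are a little off and sometimes report something else, mostly with a low value. They report only what shows in the picture. A call takes as long as a camera call. They do not tell look-alikes from the thing itself.
- boxes_of(camera, label): "box" ([left, top, width, height] in pixels, round what is visible of it).
The state is a dict: "time": time; "joint_pos": joint angles; "joint_vel": joint speeds; "joint_efforts": joint torques, N m; "tool_pos": TCP position; "tool_rot": TCP orientation; "contact_force": force on the tool from outside, world axes, zero at the start; "ft_torque": the same for the moment, N m; "gripper_width": opening from 0.0 (shut) to 1.0 (fully open).
Only numpy, scipy, OpenCV 4.12 (cv2) and the standard library are available. Lean on these libraries where they do the work, as an engineer would, in place of code of your own. Each camera call takes 0.05 s, during which the arm holds its last target. There are 200 camera calls.

### The job

Slide the carousel's front shutter fully open, to the left as seen from the robot, then turn the sprung turntable by its bar handle until the tall jar (the one with a ball knob on its lid) stands at the middle of the open front. The turntable swings back if let go, so finish while still holding the handle, with the turntable still, ready for someone to lift the jar out. Leave all jars standing in their cups and do not disturb the other things on the table.

Things in the scene. Friction and masses are not known exactly. Their poses are not given: they have to be found in the camera images.
- carousel: fixed wooden base of the spice carousel, a board 20 mm thick, x -145 to +130 mm, y -135 to +135 mm; origin on the table under the turntable's axis, x to the back, y to the left seen from the robot, z up. Two guard panels (tops 70 mm high) stand at x -128 mm, from 43 to 135 mm either side of the middle; the 86 mm window between them is the front, which the shutter covers
- front (a point): point of the fixed base at the middle of the front, where the tall jar's underside must come: 88 mm in front (-x of the carousel) of the turntable's axis, 42 mm above the table
- disc (a point): centre of the top of the turntable disc (240 mm across, 42 mm above the table). It has nine cups (53 mm outside, 30 mm high) at 88 mm radius, 40 degrees apart; at rest an empty one is at the front middle, and the tall jar starts in a cup 40 or 80 degrees to either side of it. Two more short jars are fixed in cups at the back
- turntable (a joint): turntable angle about its upright axis, rad, 0 at rest, positive anticlockwise from above, range -1.75 to 1.75. A weak return spring (0.06 N m per rad; friction 0.01 N m, damping 0.15 N m s per rad) swings it back to 0 when let go; it needs under 0.3 N m to turn gently
- handle (a point): centre of the turntable's bar handle, on the axis, 192 mm above the table: a wooden bar 64 x 14 mm, 34 mm tall (heights 175 to 209 mm) on a 12 mm upright post, above all jars. At turntable angle 0 its long side lies along the carousel's x axis; it turns with the turntable. Grip it across the 14 mm from above
- shutter (a joint): travel of the shutter along the carousel's +y (to the left seen from the robot), m: 0 shut, 0.090 fully open against its stop. Starts at 0 to 0.02. Friction about 1.2 N; it stays where it is left
- tab (a point): point in the shutter's grip tab, 100 mm above the table, 137 mm in front (-x) of the turntable's axis; moves with the shutter. The shutter is an upright aluminium panel 5 x 80 x 50 mm, top at 72 mm; the tab stands on the middle of its upper edge, 12 mm (carousel x) by 14 mm (carousel y), heights 72 to 117 mm. Pinch it along the carousel's y or push its side
- tall_jar: the tall jar: white ceramic, 42 mm in diameter, 43 mm wooden lid, 100 mm tall, with a 20 mm ball knob on the lid (116 mm in all), told from the others by its height and ball knob; origin at the centre of its underside, 42 mm above the table. Loose in a cup of the turntable (1.5 mm play), rides with it
- short_jar_a: a round ceramic jar, 42 mm in diameter, with a flat 43 mm wooden lid, 70 mm tall in all; origin at the centre of its underside. Stands loose in a cup of the turntable; a decoy, to be left in its cup
- short_jar_b: a round ceramic jar, 42 mm in diameter, with a flat 43 mm wooden lid, 70 mm tall in all; origin at the centre of its underside. Stands loose in a cup of the turntable; a decoy, to be left in its cup
- short_jar_c: a round ceramic jar, 42 mm in diameter, with a flat 43 mm wooden lid, 70 mm tall in all; origin at the centre of its underside. Stands loose in a cup of the turntable; a decoy, to be left in its cup
- jug: glass measuring jug, 84 mm in diameter, 110 mm tall, handle 73 mm out to its +y; origin at the centre of its underside. Stands to the left of the carousel. A bystander, to be left where it is
- tin: closed round stainless tin, 87 mm in diameter, 93 mm tall; origin at the centre of its underside. Stands to the right of the carousel. A bystander, to be left where it is
- spoon_rest: round terracotta spoon rest, 96 mm in diameter, 22 mm high; origin at the centre of its underside. Stands at the front right of the carousel. A bystander, to be left where it is
- clip_stand: spring clip stand with a 60 mm round steel foot and a card, 145 mm tall; origin at the centre of its underside. Stands to the left. A bystander, to be left where it is
- citrus_press: aluminium citrus press with a lever, foot 160 x 110 mm, 245 mm tall; origin at the centre of its underside. Stands on the left of the table. A bystander, to be left where it is
Not all that is in view belongs to the job. Leave any green, purple or yellow look-alike of the short_jar_c alone.

How it is judged:
On the way, in this order (a step that is already met when the one before it is completed fails the run):
1. the shutter is fully open, with the turntable still at rest (value of joint shutter above 0.078 m and value of joint turntable between -0.25 and 0.25 rad), for 0.2 s.
2. the tall jar is at the middle of the front, with the turntable held by its handle (horizontal distance between tall_jar and front below 0.01 m and value of joint shutter above 0.078 m and contact force between the fingers and turntable above 0.3 N), for 0.3 s.
At the end, for the whole second after the job is handed in: Shutter open by at least 78 of 90 mm; tall jar upright in its cup within 10 mm of the front middle; turntable still (under 0.06 rad/s), held by the fingers at the handle (over 0.3 N, grasp point within 70 mm of its centre, fingers off the jar); other jars in their cups (all of step 2 and velocity of joint turntable between -0.06 and 0.06 rad/s and angle between tall_jar's own z axis and vertical below 0.1 rad and z of tall_jar in the frame of carousel between 0.036 and 0.048 m and distance between handle and the grasp point below 0.07 m and contact force between the fingers and tall_jar below 0.2 N and z of each of short_jar_a, short_jar_b, short_jar_c in the frame of carousel below 0.05 m); the arm keeps its last pose, push and grip.
It fails at once if a jar is lifted out of its cup or tipped (z of any of tall_jar, short_jar_a, short_jar_b, short_jar_c in the frame of carousel above 0.056 m or angle between any of tall_jar, short_jar_a, short_jar_b, short_jar_c's own z axis and vertical above 0.3 rad).
It fails at once if a bystander is shifted by more than 30 mm (distance of any of jug, tin, spoon_rest, clip_stand, citrus_press from where it was at the start of the episode above 0.03 m).
It also fails if it takes over 54 s, if anything falls off the work surface, if the arm or the gripper's body presses on something with over 40 N, if the wrist force passes 120 N, or if a joint passes its speed limit or range.

## Working session

There is one attempt and no reset: what is moved stays moved. The work goes in short steps, Python scripts to look and compute and a tool call to move; the robot and the scene stay as the last step left them, time stands still between calls to the robot, and variables do not carry over. Pictures are saved under pics/ and viewed, about 8 in all and at most 12, crops included, and the job is handed in when it is done.

Besides the shell and the picture viewer there is one more tool, called after "Call:" as name(argument=value, ...), one argument or row to a line, values as JSON. step_arm: Moves the arm, as the interface text tells. Its arguments: {"type":"object","properties":{"steps":{"type":"array"},"claw":{"type":"number"}},"required":["steps"]}

```bash
mkdir -p pics; cat > h.py <<'E'
import numpy as np, cv2
from plant import *
def pts(name,depth):
    c=camera_params(name);K=np.array(c["mtx"]);T=np.array(c["extrinsics"])
    v,u=np.mgrid[:depth.shape[0],:depth.shape[1]]
    P=np.stack([(u-K[0,2])/K[0,0]*depth,(v-K[1,2])/K[1,1]*depth,depth],-1)
    return P@T[:3,:3].T+T[:3,3]
E
python3 - <<'E'
from h import *
s=state();print(s)
for n in("scene","top"):
    im,d=grab_frame(n);cv2.imwrite(f"pics/{n}0.png",im[:,:,::-1]);np.savez(f"{n}0.npz",im=im,d=d)
    P=pts(n,d);print(n,camera_params(n)["extrinsics"])
    for l in("carousel","handle","tab","tall_jar","short_jar_a"):
        for b in boxes_of(n,l)[:5]:
            x,y,w,h=b["box"];u,v=int(x+w/2),int(y+h/2);print(l,round(b["p"],2),np.round(b["box"]),P[min(v,399),min(u,639)].round(3))
E
```

```text
{'time': 0.0, 'joint_pos': array([ 1.14498741e+00,  5.33442676e-02,  1.61428399e+00,  4.38861853e-06,
        1.47602030e+00, -1.18992645e-01]), 'joint_vel': array([-2.06900851e-03,  4.60545142e-04, -7.32657668e-04, -8.17003182e-04,
       -2.91803159e-05, -3.97350391e-05]), 'joint_efforts': array([ 1.69310515e-03, -3.93677080e+01, -3.70182288e+01,  2.84431763e-05,
        7.04649225e-03, -4.49773125e-06]), 'tool_pos': array([0.18850012, 0.59524192, 0.23007682]), 'tool_rot': array([-2.78668293e-04,  1.52807252e-01,  9.88255477e-01, -9.89460665e-04]), 'contact_force': array([ 0.72960564, -0.20626681,  0.79449259]), 'ft_torque': array([-0.00680384, -0.05871491,  0.05269283]), 'gripper_width': 0.9981706469008654}
scene [[ 0.67555787  0.43458695 -0.59561376  1.16302287]
 [ 0.73712862 -0.41586155  0.5326355  -0.4098699 ]
 [-0.01621642 -0.79887005 -0.60128502  0.74343066]
 [ 0.          0.          0.          1.        ]]
carousel 0.86 [215. 212. 142. 134.] [ 0.687 -0.098  0.112]
carousel 0.58 [233. 245.  25.  38.] [ 0.6   -0.143  0.128]
handle 0.57 [237. 215.  94. 103.] [ 0.623 -0.057  0
[... 611 characters left out ...]
 0.18993134  0.39362523]
 [-0.99973547  0.02264845  0.00400368  0.09788764]
 [-0.00823151 -0.18979511 -0.98178921  1.11600734]
 [ 0.          0.          0.          1.        ]]
carousel 0.91 [316. 143. 104. 104.] [ 0.613 -0.034  0.04 ]
handle 0.77 [333. 154.  80.  79.] [ 0.615 -0.047  0.06 ]
tab 0.4 [346. 232.  28.  10.] [ 0.485 -0.002  0.097]
tall_jar 0.79 [394. 192.  21.  18.] [ 0.577 -0.119  0.139]
short_jar_a 0.74 [295. 269.  18.  11.] [0.384 0.16  0.072]
short_jar_a 0.7 [343. 197.  15.  21.] [0.565 0.024 0.112]
short_jar_a 0.56 [284. 199.  19.  17.] [0.577 0.19  0.068]
short_jar_a 0.56 [293. 233.  16.  17.] [0.477 0.167 0.072]
short_jar_a 0.53 [332. 270.  16.  15.] [0.374 0.056 0.07 ]
```

View pics/scene0.png

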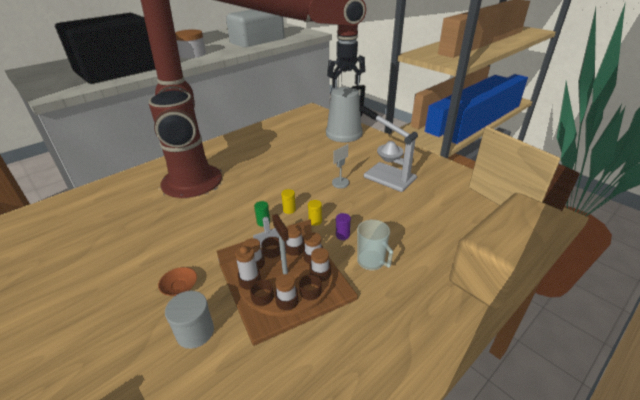

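View pics/top0.png

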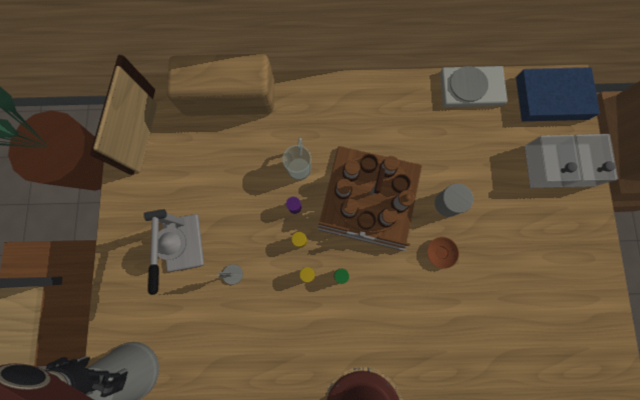

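Carousel at top-image (370,197), turned a little; shutter and tab at (362,234); tall jar on the right at about (402,200). Now the geometry.

```bash
python3 - <<'E'
from h import *
for n in("top","scene"):
    z=np.load(n+"0.npz");P=pts(n,z["d"]).reshape(-1,3)[(z["d"]>0).ravel()]
    near=(abs(P[:,0]-.6)<.2)&(abs(P[:,1]+.04)<.2);Q=P[near]
    b=Q[(Q[:,2]>.012)&(Q[:,2]<.03)]
    c=Q[(Q[:,2]>.012)&(Q[:,2]<.3)&(np.hypot(Q[:,0]-.61,Q[:,1]+.04)<.2)]
    m=np.zeros((400,400),np.uint8);ij=((b[:,:2]-[.4,-.24])*1000).astype(int).clip(0,399);m[ij[:,1],ij[:,0]]=255
    m=cv2.morphologyEx(m,cv2.MORPH_CLOSE,np.ones((9,9)));k,l,st,ce=cv2.connectedComponentsWithStats(m)
    i=1+st[1:,4].argmax();yx=np.argwhere(l==i);r=cv2.minAreaRect(yx[:,::-1].astype(np.float32));print(n,"base",np.array(r[0])/1000+[.4,-.24],r[1:])
    h=Q[(Q[:,2]>.185)&(Q[:,2]<.22)&(np.hypot(Q[:,0]-.61,Q[:,1]+.04)<.15)];print("handle",len(h),h.mean(0),h.max(0),cv2.minAreaRect((h[:,:2]*1000).astype(np.float32)) if len(h)>3 else 0)
    t=Q[(Q[:,2]>.08)&(Q[:,2]<.125)&(Q[:,0]<.53)];print("tab",len(t),t.mean(0),t.min(0),t.max(0))
    J=Q[(Q[:,2]>.125)&(Q[:,2]<.17)&(Q[:,1]<-.07)];print("jar",len(J),J.mean(0),J.max(0))
    K=Q[(Q[:,2]>.146)&(Q[:,2]<.17)&(Q[:,1]<-.07)];print("knob",len(K),K.mean(0) if len(K) else 0)
    S=Q[(Q[:,2]>.055)&(Q[:,2]<.08)&(Q[:,0]<.56)];print("front",len(S),cv2.fitLine((S[:,:2]).astype(np.float32),cv2.DIST_HUBER,0,.01,.01).ravel())
    p=cv2.imread(f"pics/{n}0.png");
    cv2.imwrite(f"pics/{n}0c.png",cv2.resize(p[130:260,300:440] if n=="top" else p[190:350,200:370],None,fx=4,fy=4,interpolation=cv2.INTER_CUBIC))
E
```

```text
top base [0.63915939 0.01932904] ((131.3607635498047, 259.2080383300781), 75.46554565429688)
handle 156 [ 0.61865807 -0.04626028  0.20594666] [ 0.65314753 -0.03369329  0.21167189] ((620.8409423828125, -47.6633415222168), (14.260147094726562, 65.17420959472656), 74.88469696044922)
tab 82 [ 0.51125801 -0.05129637  0.10841279] [ 0.48367298 -0.10010244  0.0812083 ] [0.52936149 0.00297105 0.12081147]
jar 203 [ 0.58210644 -0.12540446  0.14345489] [ 0.60431861 -0.10597926  0.15920233]
knob 43 [ 0.58241024 -0.12580437  0.15379387]
front 479 [ 0.12152193 -0.99258876  0.51878    -0.02459999]
scene base [ 0.61681476 -0.05308459] ((269.19183349609375, 267.13360595703125), 74.95719909667969)
handle 211 [ 0.62544572 -0.056454    0.20271738] [ 0.65163228 -0.0396351   0.21081622] ((619.9498901367188, -53.33744812011719), (14.561041831970215, 63.40535354614258), 76.41492462158203)
tab 107 [ 0.50168359 -0.0342232   0.10450593] [ 0.48220231 -0.10567848  0.08030189] [ 0.5298092  -0.00372854  0.11876732]
jar 278 [ 0.58915932 -0.13592115  0.14133528] [ 0.60616666 -0.111685    0.15928549]
knob 54 [ 0.58576836 -0.13404221  0.15329771]
front 665 [ 0.13638411  0.990656    0.4898485  -0.05008454]
```

View pics/top0c.png

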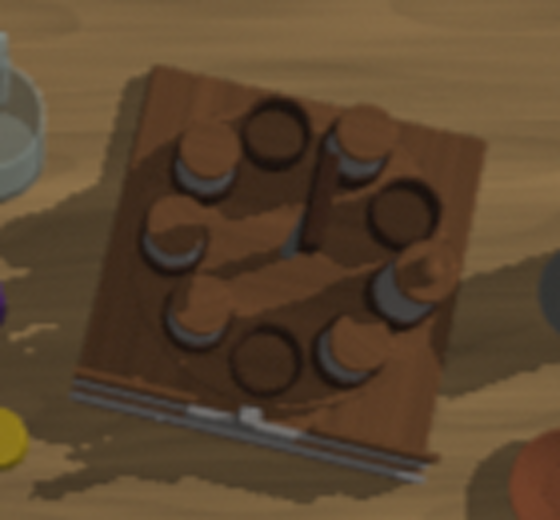

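```bash
python3 - <<'E'
from h import *
for n in("top","scene"):
    z=np.load(n+"0.npz");P=pts(n,z["d"]).reshape(-1,3)
    a=np.radians(-14.8);R=np.array([[np.cos(a),-np.sin(a)],[np.sin(a),np.cos(a)]])
    C=(P[:,:2]-[.620,-.0505])@R
    for lo,hi in((.08,.105),(.105,.125)):
        q=(abs(C[:,0]+.137)<.02)&(abs(C[:,1])<.06)&(P[:,2]>lo)&(P[:,2]<hi)
        print(n,lo,q.sum(),C[q].mean(0).round(4),np.percentile(C[q],[5,50,95],axis=0).round(4).tolist(),P[q].mean(0).round(3))
    T=P[(P[:,2]>.15)&(P[:,1]>.3)&(P[:,0]>.3)&(P[:,0]<.7)];print("press",len(T),T.min(0),T.max(0))
E
```

```text
top 0.08 6 [-0.1415  0.0148] [[-0.1428, 0.0104], [-0.1425, 0.0154], [-0.1382, 0.018]] [ 0.487 -0.     0.091]
top 0.105 26 [-0.1374  0.0111] [[-0.1427, 0.0045], [-0.1372, 0.0111], [-0.1319, 0.0177]] [ 0.49  -0.005  0.115]
press 851 [0.34676935 0.49677834 0.15218413] [0.56000533 0.56482541 0.24477245]
scene 0.08 45 [-0.133   0.0045] [[-0.1381, -0.0011], [-0.1324, 0.0038], [-0.1297, 0.0119]] [ 0.493 -0.012  0.093]
scene 0.105 31 [-0.1349  0.0051] [[-0.1417, -0.0016], [-0.1337, 0.0049], [-0.1306, 0.0117]] [ 0.491 -0.011  0.114]
press 5755 [0.30019588 0.49105154 0.15007485] [0.69983629 2.349503   0.49858468]
```

Call:
step_arm(
  steps=[
    [0, 0, -50, 0],
    [0, 0, -50, 0],
    [0, 0, -50, 0],
  ],
  claw=60,
)

```text
time: 0.9
tool_pos: [0.187, 0.592, 0.3717]
tool_rot: [-0.003, 0.153, 0.988, -0.012]
contact_force: [-0.1, 1.0, 0.4]
gripper_width: 0.595
```

Call:
step_arm(
  steps=[
    [-33, -34, 0, 0],
    [-33, -34, 0, 0],
    [-33, -34, 0, 0],
    [-33, -34, 0, 0],
    [-33, -34, 0, 0],
    [-33, -34, 0, 0],
    [-33, -34, 0, 0],
    [-33, -34, 0, 0],
  ],
)

```text
time: 1.7
tool_pos: [0.3618, 0.2492, 0.3883]
tool_rot: [0.003, 0.147, 0.989, -0.0]
contact_force: [1.2, 0.7, 0.8]
gripper_width: 0.602
```

Call:
step_arm(
  steps=[
    [-32, -33, 18, -0.5],
    [-32, -33, 18, -0.5],
    [-32, -33, 18, -0.5],
    [-32, -33, 18, -0.5],
    [-32, -33, 18, -0.5],
    [-32, -33, 18, -0.5],
    [0, 0, 0, 0],
  ],
)

```text
time: 2.4
tool_pos: [0.4967, -0.0033, 0.2833]
tool_rot: [0.008, 0.123, 0.992, 0.002]
contact_force: [0.4, 0.9, -0.0]
gripper_width: 0.601
```

Call:
step_arm(
  steps=[
    [5, -6, 40, 0],
    [0, 0, 40, 0],
    [0, 0, 40, 0],
    [0, 0, 20, 0],
    [0, 0, 0, 0],
  ],
)

```text
time: 2.9
tool_pos: [0.4944, -0.0079, 0.1425]
tool_rot: [0.011, 0.125, 0.992, 0.003]
contact_force: [-0.2, 0.4, -0.4]
gripper_width: 0.601
```

```bash
python3 - <<'E'
from h import *
print(state()["tool_pos"],state()["tool_rot"])
im,d=grab_frame("scene");im2,_=grab_frame("top")
a=cv2.resize(im[170:310,200:340],(560,560));b=im2[130:270,290:430];b=cv2.resize(b,(560,560))
cv2.imwrite("pics/a1.png",cv2.resize(np.hstack([a,b])[:,:,::-1],(800,400)))
E
```

```text
[ 0.49435044 -0.00790332  0.14252735] [0.0109775  0.12479586 0.99211845 0.00254455]
```

View pics/a1.png

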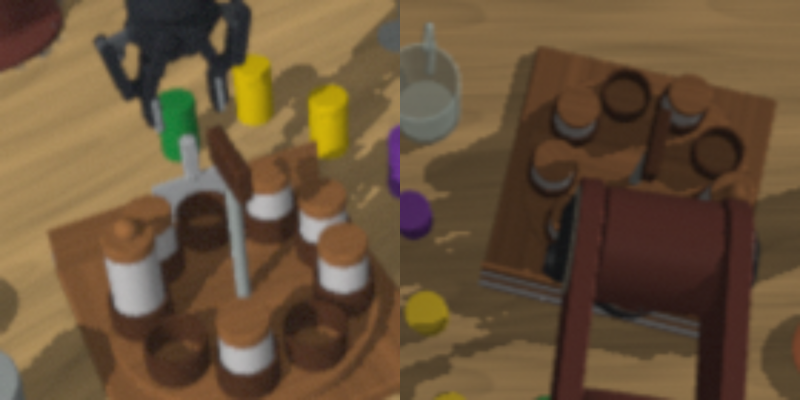

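The fingers (crop 155,110 and 220,95) straddle the tab (190,150); going down to pinch.

Call:
step_arm(
  steps=[
    [3, 0, 30, 0],
    [0, 0, 26, 0],
    [0, 0, 4, 0],
  ],
)

```text
time: 3.3
tool_pos: [0.5019, -0.0076, 0.0943]
tool_rot: [0.022, 0.124, 0.992, 0.002]
contact_force: [0.1, -0.6, -0.6]
gripper_width: 0.598
```

Call:
step_arm(
  steps=[
    [0, 0, 0, 0],
    [0, 0, 0, 0],
    [0, 0, 0, 0],
    [0, 0, 0, 0],
    [0, 0, 0, 0],
  ],
  claw=0,
)

```text
time: 3.8
tool_pos: [0.5066, -0.0078, 0.1025]
tool_rot: [0.028, 0.124, 0.992, 0.002]
contact_force: [-0.2, 0.3, -0.4]
gripper_width: -0.004
```

```bash
python3 - <<'E'
from h import *
for i in range(3):
    s=state();print(s["joint_pos"].round(3),s["joint_vel"].round(4),s["tool_pos"].round(4),s["tool_rot"].round(4),s["joint_efforts"].round(1));grab_frame("top")
E
```

```text
[-0.166 -0.156  2.037  0.007  1.204 -1.491] [-0.0004 -0.0103 -0.0104  0.      0.0031 -0.0003] [ 0.5066 -0.0078  0.1025] [0.028  0.1238 0.9919 0.0023] [  0.  -27.5 -34.4   0.   -0.2  -0. ]
[-0.166 -0.156  2.037  0.007  1.204 -1.491] [-0.      0.0058  0.004  -0.0001 -0.001  -0.0001] [ 0.5068 -0.0078  0.1026] [0.0281 0.1238 0.9919 0.0023] [  0.  -27.1 -33.6   0.   -0.1   0. ]
[-0.166 -0.155  2.037  0.007  1.204 -1.491] [-0.0011  0.0033  0.0079 -0.0005 -0.0002  0.0026] [ 0.5066 -0.0078  0.1023] [0.0279 0.1238 0.9919 0.0023] [  0.  -27.5 -34.3   0.   -0.2   0. ]
```

The closing missed: the tool drifted about 15 mm in +x and 1.6 mm per row upwards (each row adopts the measured pose). I'll reopen, shift toward the robot, and do the waiting in camera calls, which hold the target.

Call:
step_arm(
  steps=[
    [0, 0, -5, 0],
  ],
  claw=60,
)

```text
time: 4.05
tool_pos: [0.5055, -0.0076, 0.1064]
tool_rot: [0.027, 0.124, 0.992, 0.002]
contact_force: [0.3, -0.3, -0.8]
gripper_width: 0.154
```

```bash
cat > w.py <<'E'
from h import *
import sys
for i in range(int(sys.argv[1])): im,d=grab_frame("scene")
s=state();q=s["tool_rot"];print(s["time"],s["tool_pos"].round(4),q.round(3),"yang",np.degrees(2*np.arctan2(q[2],q[1]))-90,"F",s["contact_force"].round(1),s["ft_torque"].round(2),s["gripper_width"],s["joint_pos"].round(2))
cv2.imwrite("pics/last.png",cv2.resize(im[150:350,160:400],None,fx=3,fy=3)[:,:,::-1]);np.savez("last.npz",im=im,d=d)
E
python3 w.py 6
```

```text
4.35 [ 0.5059 -0.0077  0.1069] [0.027 0.124 0.992 0.002] yang 75.77249392722496 F [0.5 0.3 1. ] [ 0.01 -0.01  0.  ] 0.596428500480145 [-0.17 -0.16  2.04  0.01  1.21 -1.49]
```

Call:
step_arm(
  steps=[
    [17, 0, 4, 0],
    [3, 0, 20, 0],
  ],
)

```text
time: 4.55
tool_pos: [0.4901, -0.0033, 0.0843]
tool_rot: [0.03, 0.124, 0.992, 0.002]
contact_force: [-0.0, 0.4, -0.2]
gripper_width: 0.6
```

```bash
python3 w.py 2
```

```text
4.65 [ 0.4871 -0.0029  0.0802] [0.026 0.124 0.992 0.002] yang 75.75445949484447 F [-0.2 -0.1 -0.2] [ 0.01  0.07 -0.04] 0.5985147963924443 [-0.16 -0.17  2.09  0.01  1.17 -1.49]
```

View pics/last.png

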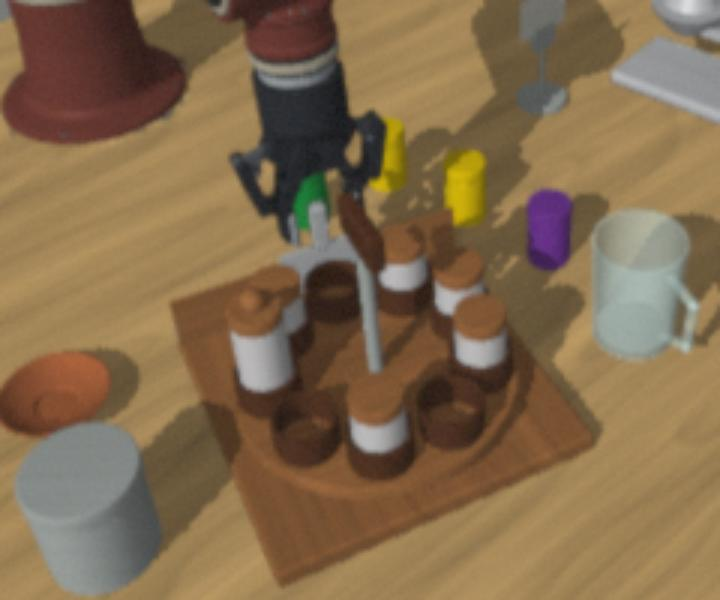

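The tab (318,215) is between the fingers (290,225) and the one behind the handle bar (350,190). Close.

Call:
step_arm(
  steps=[
    [0, 0, 0, 0],
  ],
  claw=0,
)

```text
time: 4.75
tool_pos: [0.4871, -0.0029, 0.0804]
tool_rot: [0.026, 0.124, 0.992, 0.002]
contact_force: [0.4, -0.7, -0.4]
gripper_width: 0.442
```

```bash
python3 w.py 8
```

```text
5.15 [ 0.4873 -0.0032  0.0809] [0.026 0.124 0.992 0.002] yang 75.75780130817233 F [-2.   0.3  3.2] [-0.68  0.49 -0.21] 0.14950908145259817 [-0.16 -0.17  2.09  0.01  1.17 -1.49]
```

Tab gripped (13 mm). Slide left.

Call:
step_arm(
  steps=[
    [0, 25, 0, 0],
    [0, 25, 0, 0],
    [0, 20, 0, 0],
  ],
)

```text
time: 5.45
tool_pos: [0.505, 0.0628, 0.0809]
tool_rot: [0.027, 0.126, 0.992, -0.001]
contact_force: [1.0, -2.2, -1.6]
gripper_width: 0.154
```

```bash
python3 w.py 2
```

```text
5.55 [0.5053 0.064  0.081 ] [0.027 0.125 0.992 0.   ] yang 75.65409494075453 F [ 3.1  0.8 -3.3] [-0.24 -0.11 -0.09] 0.15416265712503427 [-0.02 -0.12  2.04 -0.01  1.16 -1.34]
```

Call:
step_arm(
  steps=[
    [0, 14, 0, 0],
  ],
)

```text
time: 5.65
tool_pos: [0.5078, 0.0738, 0.0808]
tool_rot: [0.026, 0.124, 0.992, -0.004]
contact_force: [-17.0, -63.1, 12.0]
gripper_width: 0.15
```

```bash
python3 w.py 5
```

```text
5.9 [0.5077 0.0729 0.0809] [ 0.026  0.125  0.992 -0.004] yang 75.63317022771585 F [ -5.1 -16.6   2.9] [-2.18  0.78 -0.26] 0.1528624649709598 [ 0.01 -0.1   2.03 -0.02  1.16 -1.31]
```

Shutter is against its stop (63 N spike, measured y ≈ 0.0905). Release and rise.

Call:
step_arm(
  steps=[
    [0, -2, 0, 0],
  ],
  claw=60,
)

```text
time: 6.0
tool_pos: [0.507, 0.0696, 0.0809]
tool_rot: [0.026, 0.126, 0.992, -0.004]
contact_force: [-0.4, 0.3, 0.5]
gripper_width: 0.312
```

```bash
python3 w.py 7
```

```text
6.35 [0.5073 0.0712 0.0811] [ 0.026  0.125  0.992 -0.004] yang 75.65028433075503 F [ 0.1 -0.2  0.5] [0.02 0.07 0.  ] 0.5973451963592061 [ 0.   -0.11  2.03 -0.02  1.16 -1.31]
```

Call:
step_arm(
  steps=[
    [0, 0, -50, 0],
    [0, 0, -50, 0],
    [0, 0, -50, 0],
    [0, 0, -40, 0],
  ],
)

```text
time: 6.75
tool_pos: [0.4928, 0.0752, 0.267]
tool_rot: [0.017, 0.124, 0.992, -0.004]
contact_force: [1.7, 0.4, 0.8]
gripper_width: 0.599
```

```bash
python3 w.py 3
```

```text
6.9 [0.4945 0.0752 0.2685] [ 0.019  0.124  0.992 -0.004] yang 75.77714003625132 F [-0.4  0.  -1. ] [0.05 0.04 0.02] 0.6013703326617788 [ 0.01 -0.3   1.87 -0.01  1.53 -1.31]
```

Call:
step_arm(
  steps=[
    [-38, -23, 0, 0],
    [-38, -23, 0, 0],
    [-38, -23, 0, 0],
    [-38, -23, 0, 0],
  ],
)

```text
time: 7.3
tool_pos: [0.6189, -0.0492, 0.2684]
tool_rot: [0.016, 0.119, 0.993, -0.003]
contact_force: [0.3, 0.6, 0.7]
gripper_width: 0.602
```

```bash
python3 w.py 3
python3 - <<'E'
from h import *
z=np.load("last.npz");P=pts("scene",z["d"]).reshape(-1,3)
T=P[(P[:,2]>.175)&(P[:,2]<.212)&(np.hypot(P[:,0]-.62,P[:,1]+.05)<.05)];print(len(T),T.mean(0),cv2.minAreaRect((T[:,:2]*1000).astype(np.float32)) if len(T) else 0)
a=np.radians(-14.8);C=(P[:,:2]-[.620,-.0505])@np.array([[np.cos(a),-np.sin(a)],[np.sin(a),np.cos(a)]])
q=(abs(C[:,0]+.137)<.02)&(abs(C[:,1]-.08)<.06)&(P[:,2]>.09)&(P[:,2]<.13);print("tab",C[q].mean(0))
E
```

```text
7.45 [ 0.6186 -0.0499  0.2668] [ 0.014  0.12   0.993 -0.003] yang 76.1698167665941 F [-1.7  0.5 -0.2] [-0.    0.03 -0.01] 0.5979375387399071 [-0.2   0.    1.6  -0.    1.5  -1.53]
251 [ 0.6269089  -0.05706748  0.19942863] ((620.4959106445312, -53.27638244628906), (14.676716804504395, 63.817420959472656), 76.76944732666016)
tab [-0.13404887  0.08663676]
```

View pics/last.png

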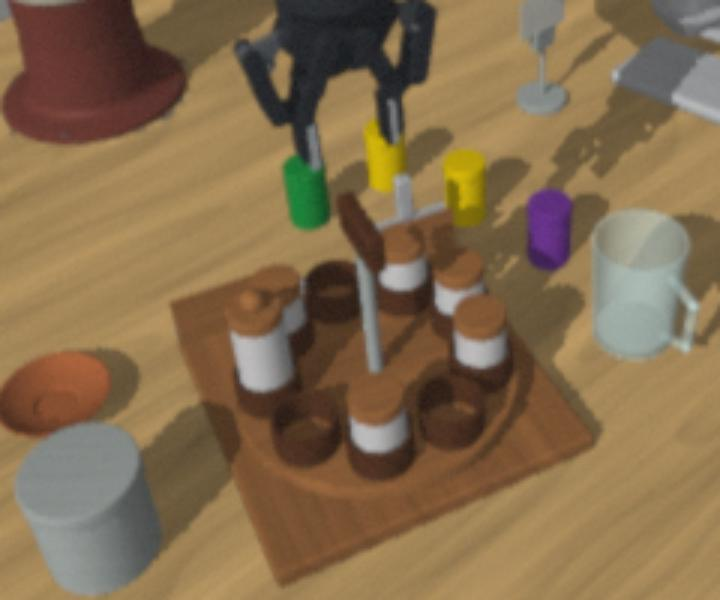

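Shutter open (tab at 403,200), all jars in place, fingers (310,140)/(390,115) above the bar (360,230). Descend.

Call:
step_arm(
  steps=[
    [-1, 0, 30, 0.5],
    [0, 0, 30, 0.5],
    [0, 0, 30, 0],
  ],
)

```text
time: 7.75
tool_pos: [0.6235, -0.0494, 0.1774]
tool_rot: [0.018, 0.129, 0.992, -0.002]
contact_force: [-0.3, -0.0, -0.4]
gripper_width: 0.601
```

```bash
python3 w.py 3
```

```text
7.9 [ 0.6213 -0.049   0.1749] [ 0.014  0.129  0.992 -0.002] yang 75.23241294017325 F [0.8 0.8 0.9] [ 0.   -0.02  0.04] 0.6020441924365095 [-0.2   0.07  1.69 -0.    1.35 -1.51]
```

Call:
step_arm(
  steps=[
    [0, 0, -1, 0],
  ],
  claw=0,
)

```text
time: 8.0
tool_pos: [0.6216, -0.0485, 0.1775]
tool_rot: [0.015, 0.128, 0.992, -0.002]
contact_force: [0.1, -0.5, -0.7]
gripper_width: 0.446
```

```bash
python3 w.py 9
```

```text
8.45 [ 0.6215 -0.051   0.1783] [ 0.015  0.129  0.992 -0.004] yang 75.19629754963609 F [-3.8 -6.4  1.8] [-0.71  0.49 -0.01] 0.1542695563143016 [-0.2   0.07  1.69 -0.01  1.36 -1.51]
```

Gripped. Turn clockwise (positive about the tool's z), first part.

Call:
step_arm(
  steps=[
    [0, 0, 0, 5],
    [0, 0, 0, 5],
    [0, 0, 0, 5],
    [0, 0, 0, 5],
  ],
)

```text
time: 8.85
tool_pos: [0.6209, -0.0522, 0.1784]
tool_rot: [0.016, 0.305, 0.952, -0.002]
contact_force: [2.6, -0.3, -5.6]
gripper_width: 0.151
```

```bash
python3 w.py 2
```

```text
8.95 [ 0.6209 -0.0522  0.1784] [ 0.016  0.303  0.953 -0.002] yang 54.71306242607355 F [ 2.  -0.7 -5. ] [-0.52  0.23  0.04] 0.1514626470430277 [-0.2   0.07  1.69 -0.01  1.36 -1.15]
```

Call:
step_arm(
  steps=[
    [0, 0, 0, 7],
    [0, 0, 0, 7],
    [0, 0, 0, 7],
    [0, 0, 0, 7],
    [0, 0, 0, 7],
    [0, 0, 0, 7],
    [0, 0, 0, 7],
  ],
)

```text
time: 9.65
tool_pos: [0.6185, -0.0536, 0.1784]
tool_rot: [0.015, 0.674, 0.738, -0.001]
contact_force: [3.7, 0.7, -4.4]
gripper_width: 0.155
```

```bash
python3 w.py 3; cat > j.py <<'E'
from h import *
for n in("scene","top"):
    im,d=grab_frame(n);P=pts(n,d).reshape(-1,3)
    a=np.radians(-14.8);C=(P[:,:2]-[.620,-.0505])@np.array([[np.cos(a),-np.sin(a)],[np.sin(a),np.cos(a)]])
    r=np.hypot(C[:,0],C[:,1])
    for lo,hi in((.12,.14),(.134,.146),(.147,.165)):
        q=(r>.06)&(r<.12)&(C[:,0]<0)&(P[:,2]>lo)&(P[:,2]<hi)&(abs(C[:,1])<.06)
        if q.sum():print(n,lo,q.sum(),C[q].mean(0).round(4),C[q].min(0).round(4),C[q].max(0).round(4))
E
python3 j.py
```

```text
9.8 [ 0.6186 -0.0536  0.1784] [ 0.015  0.672  0.74  -0.001] yang 5.498389341367783 F [ 2.5 -0.3 -4.4] [-0.42  0.98  0.13] 0.1559912043588685 [-0.2   0.07  1.69 -0.02  1.36 -0.29]
scene 0.12 81 [-0.0689 -0.0295] [-0.0859 -0.0437] [-0.062  -0.0138]
scene 0.134 137 [-0.0775 -0.0253] [-0.1048 -0.0437] [-0.062  -0.0026]
scene 0.147 44 [-0.0803 -0.0239] [-0.09   -0.0322] [-0.075 -0.014]
```

View pics/last.png

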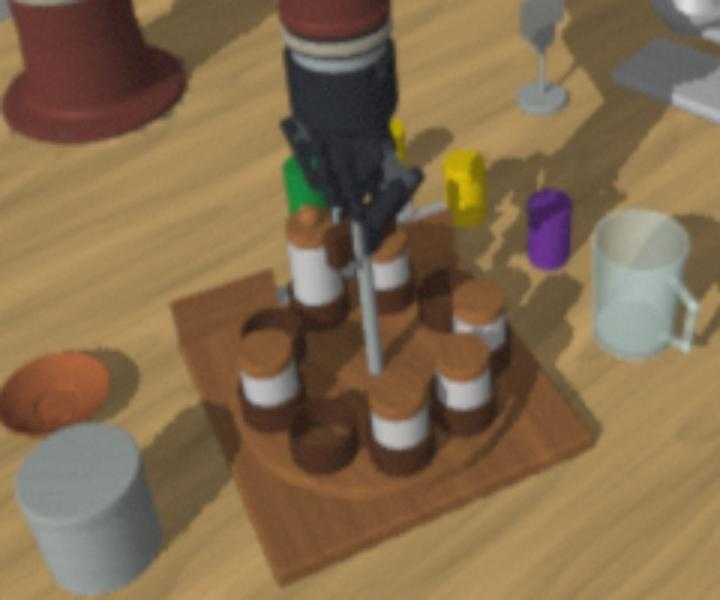

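Jar (knob at 310,215) is close to the front; about 10° (wrist) to 14° (camera) remain.

Call:
step_arm(
  steps=[
    [0, 0, 0, 6],
    [0, 0, 0, 5],
  ],
)

```text
time: 10.1
tool_pos: [0.6179, -0.0536, 0.1783]
tool_rot: [0.014, 0.741, 0.672, -0.0]
contact_force: [3.0, 0.1, -4.1]
gripper_width: 0.154
```

```bash
python3 w.py 5; python3 j.py; python3 - <<'E'
from h import *
z=np.load("last.npz");P=pts("scene",z["d"]).reshape(-1,3)
a=np.radians(-14.8);C=(P[:,:2]-[.620,-.0505])@np.array([[np.cos(a),-np.sin(a)],[np.sin(a),np.cos(a)]])
# short-jar lids (top 112 mm): components in plan
q=(P[:,2]>.103)&(P[:,2]<.118)&(np.hypot(*C.T)<.12)&(np.hypot(*C.T)>.05)
m=np.zeros((260,260),np.uint8);ij=((C[q]+.13)*1000).astype(int);m[ij[:,1],ij[:,0]]=1;m=cv2.morphologyEx(m,cv2.MORPH_CLOSE,np.ones((5,5)))
k,l,st,ce=cv2.connectedComponentsWithStats(m)
for i in range(1,k):
    if st[i,4]>150:
        c=ce[i]-130;print(st[i],c.round(1),"deg from front",(np.degrees(np.arctan2(c[1],c[0]))-180+180)%360-180)
E
```

```text
10.35 [ 0.6179 -0.0536  0.1784] [ 0.014  0.739  0.673 -0.   ] yang -5.377503961348964 F [ 2.7 -0.  -2.7] [-0.27  1.35  0.12] 0.1503805877159745 [-0.2   0.07  1.69 -0.02  1.36 -0.1 ]
scene 0.12 34 [-0.0798 -0.0172] [-0.108  -0.0214] [-0.0717 -0.0041]
scene 0.134 57 [-0.0865 -0.0136] [-0.108  -0.0219] [-0.0723  0.0006]
scene 0.147 34 [-0.0837 -0.0035] [-0.0922 -0.0103] [-0.078  0.004]
[  93   20   44   43 1326] [-15.4 -89.2] deg from front 80.2184524273448
[ 191   75   45   43 1314] [ 82.6 -34. ] deg from front 157.626025282012
[ 191  135   44   42 1277] [83.2 26.6] deg from front -162.30797168999706
[ 46 164  39  42 772] [-61.2  56.5] deg from front -42.682049958913126
[ 153  181   45   43 1286] [45.3 72.4] deg from front -122.03677330753504
```

View pics/last.png

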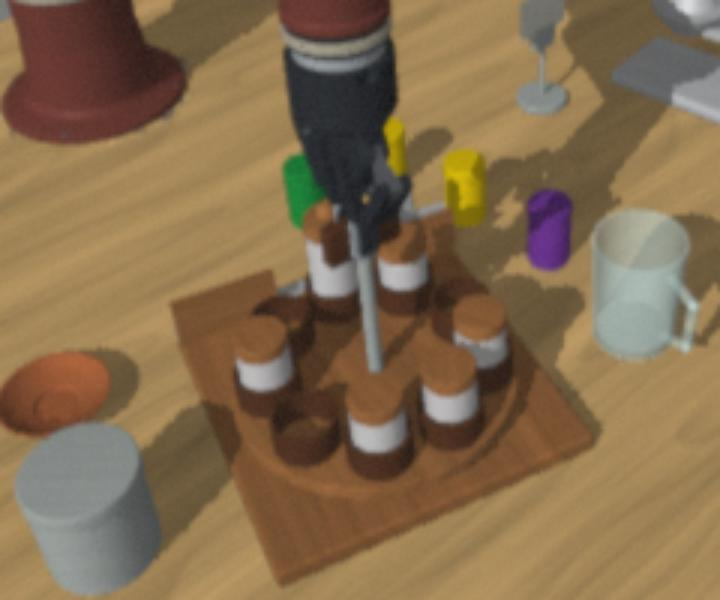

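Lid positions fit multiples of 40° (after a uniform ~3 mm camera offset), and the wrist turned 80.6°. The pose is steady, so I'm handing in.

```bash
python3 w.py 4; python3 -c "
from plant import job_done;print(job_done())"
```

```text
10.65 [ 0.6179 -0.0536  0.1783] [ 0.014  0.74   0.672 -0.   ] yang -5.489242106300054 F [ 1.3 -0.4 -2.7] [-0.28  1.54  0.13] 0.15222025914903045 [-0.2   0.07  1.69 -0.02  1.36 -0.1 ]
the job is handed in; nothing more can be done
None
```

I slid the shutter open to its stop and turned the turntable about 80° clockwise by its handle. I handed the job in at about 10.7 s with the handle still gripped; no verdict came back.

**Last checks**
- **Shutter:** the camera put its tab at about 87 mm of the 90 mm travel. I measured this before turning the turntable, not again afterwards.
- **Turntable:** the wrist turned 80.6°. The short jars' lids agree to within about 1–2°, which puts the tall jar roughly 2–3 mm from the front middle.
- **Grip:** the gripper opening was about 13 mm, matching the 14 mm bar. The pose did not change over the last readings.
- **Jars and bystanders:** all jars stood in their cups, and the bystanders I could see in the last picture had not moved.

**What failed or disagreed**
- **First pinch:** my first grip on the tab missed because the tool drifted about 15 mm while the moves ran. I reopened, corrected and repeated it.
- **Stop:** the shutter met its stop with a brief force of about 65 N at the wrist, under the 120 N limit.
- **Cameras:** the two cameras differ by 3–6 mm sideways, and I allowed for about 3 mm of this. Just before the last turn, the camera and wrist estimates of the remaining angle differed by about 4°. The lids settled it in favour of the wrist.

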